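# Lock the column cartridge with the mallet

## Robot

A 6-joint arm with a two-finger parallel gripper is mounted at the origin on the work surface. World frame = base frame: x ahead of the robot, y to its left, z up, the work surface at z = 0. Lengths are in mm, angles in rad, forces in N, time in s.
With the tool pointing down it reaches from about 350 to 875 mm from the base axis. Payload 4.2 kg.
Tool frame: the origin (TCP) lies midway between the tips of the shut fingers; the grasp point (between the pads) lies 19 mm behind it; z points along the fingers, y is the line along which they close (so a half turn about z gives the same grasp; the last joint's range is limited). The gripper opens to 85 mm and grips with 20 to 120 N. Pads are 22 mm wide; open, the fingers measure 114 mm over their backs; the gripper's body (76 mm by 85 mm) begins 54 mm behind the grasp point. The pads swing forward as they close: fully open they stand 13 mm farther back than shut.
Start: joints at [-1.07, 0.385, 0.008, 0, -1.194, -0.259], TCP at [149.674, -606.792, 231.312] pointing down, gripper open.
Joint ranges: [-3.14, 3.14], [-1.21, 2.06], [-1.07, 1.41], [-3.16, 2.05], [-2.99, -0.16], [-3.1, 3.1]. Speed limits (rad/s): [2.79, 2.79, 3.14, 3.14, 3.14, 3.14].

## Interface

Orientations are given as a unit quaternion [x, y, z, w].
In Python, from bench import read_state, get_image, job_done gives the robot as it stands.
- The arm moves only by the shell command python3 -m jog 'ROWS'. ROWS is JSON, a list of rows, each a list of 3 entries, a list of its own where there are three numbers: the shift along the world's x, y, z scaled (see below), then the turn, a rotation vector about the world's x, y, z scaled (see below), then the gripper's target within -1 to 1 (shut at 1, half-way at 0, fully open at -1). In form: [[[x, y, z], [wx, wy, wz], claw], ...]. A call has 1 to 20 rows; each row is the pose to reach, as a shift and turn from the pose commanded when the call began; what a row does not reach only later rows make up. The controller multiplies each number of a shift by 10 cm and each number of a turn by 120 degrees. A row lasts 1/10 s, in which the tool goes at most 50 mm and 8.59 degrees, less where a joint would pass 70% of its speed; a pose out of reach is approached as far as the arm can. A call with a number of a shift or a turn outside -1 to 1 is refused whole. A call with a gripper value outside its range is refused whole. The fingers move at their own pace and stop on an object; the grip force is fixed at half the most. Time passes only in rows, so rows that repeat a pose let the fingers close. It gives the time, the measured TCP pose, the force, the opening and the grip force at its end, in the units of the state.
- read_state(): the state, without advancing time (a new reading comes with each control period).
- get_image(name): name is "side" or "top" or "wrist"; returns a dict with "frame" (420x560x3 uint8, red, green, blue), "range_z" (420x560 float32, mm along the optical axis (not along the pixel's ray), 0 where there is no reading), "fx", "fy", "cx", "cy" (pixels), "R" (3x3) and "t" (3): a world point X has camera coordinates R X + t. Camera axes: x right, y down, z forward; pixel columns grow to the right and rows downward; lengths in mm; the calibration is good to about 2 mm. A picture is of the moment at which its call begins.
- job_done(): hands the job in; it is judged then, once.
The state is a dict: "clock": time; "joints": joint angles; "joint_vel": joint speeds; "joint_efforts": joint torques, N m; "position": TCP position; "ee_rot": TCP orientation; "contact_force": force on the tool from outside, world axes, zero at the start; "wrist_torque": the same for the moment, N m; "gripper_width": finger opening in mm; "grasp_force": force on a finger pad.
Only numpy, scipy, OpenCV 4.12 (cv2) and the standard library are available. Lean on these libraries where they do the work, as an engineer would, in place of code of your own. Each camera call takes 0.05 s, during which the arm holds its last target. There are 200 camera calls.

## Task

Take the mallet from its rest and knock the sprung locking pin of the tilted cartridge holder fully home with brisk blows (no slow pressing), striking it squarely along its own leaning axis, until its head sits on the collar. Then lay the mallet back across both forks of its rest as it lay before. Keep the hand itself off the holder and leave the bottle, jar, carton and tray where they are.

Things in the scene. Friction and masses are not known exactly. Their poses are not given: they have to be found in the camera images.
- mallet_grip (a point): Grip point on the axis of the mallet's wooden handle, half-way up it and midway between the rest's forks. Handle: rectangular, 22 mm wide (y), 24 mm high (z), from 97 mm behind this point (-x) to the head. x runs along the handle towards the head, y level across it, z up as it lies on the rest (level, along the rest's x within a few degrees).
- mallet: The whole mallet, about 340 g; origin and axes as mallet_grip. White nylon cylindrical head, 44 mm diameter, 80 mm long, its axis parallel to z and crossing the handle's axis at x = +64 mm: its two flat round striking faces lie at z = -40 and +40 mm. The mass centre is about 17 mm from the origin towards the head.
- rest_seat (a point): Where the mallet's grip point belongs: midway between the rest's forks, 90 mm above the table. x along the lying handle towards the head, z up. The fixed grey rest has two forked posts 8 mm thick at x = -34 and +34 mm.
- rest: The rest: origin under its centre on the table, axes as rest_seat. Base plate 130 x 90 x 12 mm; the posts' level tops, 78 mm up, carry the handle. Each post has two horns rising to 103 mm, leaning outward, about 30 mm apart at the handle's underside, 41 mm at the tips. Open between the posts down to the base plate.
- holder: Fixed cartridge holder: base plate 170 x 120 x 14 mm, origin under its centre on the table, x along its long side, z up. Its barrel, 52 mm diameter, leans 35 degrees, top towards -x, and ends in a 62 mm steel collar, top centre at x -35, y 0, z 161 mm. Nothing stands beside or above the collar but the pin.
- pin_top (a point): Centre of the flat top of the steel locking pin's round head, 34 mm diameter, 12 mm thick. z points out along the pin's axis, 35 degrees from vertical, leaning to the holder's -x; y is the holder's y. With the joint at 0 it stands 32 mm above the collar along that axis (holder x -53, y 0, z 188 mm); struck, it moves along -z.
- lock_pin (a joint): Travel of the locking pin into the barrel in m: 0 fully raised, 0.020 fully home with the underside of its head on the collar (hard stop); starts between 0 and 0.005. It is sprung and tight in its bore: it resists with about 9 N at first and 12 N at the end, and stays where it has been driven. Several blows may be used.
- solvent: Amber solvent bottle, 72 mm diameter, 150 mm tall, standing; origin under its centre. Leave alone.
- jar: Clear glass jar, 64 mm diameter, 80 mm tall, standing; origin under its centre. Leave alone.
- carton: Cardboard carton 90 x 120 x 60 mm; origin under its centre. Leave alone.
- tray: Grey plastic tray 90 x 140 x 40 mm; origin under its centre. Leave alone.

How it is judged:
By the outcome, as a careful person would: the job done as asked, in the order asked, and still so for the second after the job is handed in, with the robot touching nothing.
It also fails if it takes over 51 s, if anything falls off the work surface, if the arm or the gripper's body presses on something with over 40 N, if the wrist force passes 120 N, or if a joint passes its speed limit or range.

## Working session

There is one attempt and no reset: what is moved stays moved. The work goes in short steps, Python scripts to look and compute and a shell command to move; the robot and the scene stay as the last step left them, time stands still between calls to the robot, and variables do not carry over. Pictures are saved under pics/ and viewed, at most 10 in all, crops included, and the job is handed in when it is done.

```bash
ls; mkdir -p pics
python3 - <<'E'
from bench import *
import cv2,numpy as np
s=read_state();print(s)
for n in("top","side"):
    g=get_image(n);cv2.imwrite(f"pics/{n}0.png",g["frame"][:,:,::-1]);np.savez(f"pics/{n}0.npz",**g);print(n,g["fx"],g["cx"],g["cy"],g["R"],g["t"])
E
```

```text
pics
{'clock': 0.0, 'joints': array([-1.07041403e+00,  3.85543149e-01,  6.62176140e-03, -5.12344451e-04,
       -1.19400784e+00, -2.58603386e-01]), 'joint_vel': array([-0.00137302, -0.00103746,  0.00077481, -0.00021989,  0.00076534,
        0.00029345]), 'joint_efforts': array([ 1.13424397e-05, -3.92294419e+01,  1.88394284e+01,  4.18610215e+00,
       -4.61503441e-03,  4.00130062e-06]), 'position': array([ 149.52461679, -606.24130216,  230.2261133 ]), 'ee_rot': array([-1.20501328e-01,  9.92712565e-01,  1.07877955e-03, -1.73904793e-04]), 'contact_force': array([ 0.01758273, -0.24030853,  0.89128112]), 'wrist_torque': array([-0.01627491, -0.02299245, -0.01430164]), 'grasp_force': 0.0, 'gripper_width': 85.62064678281212}
top 397.01245808874177 288.40539867868546 205.3151992933789 [[-0.01914213 -0.99967422 -0.01688312]
 [-0.99095344  0.0212132  -0.132519  ]
 [ 0.13283398  0.01419369 -0.99103667]] [ 14.42597    605.10103751 951.13597847]
side 404.4358002971995 277.0730714959123 209.1457284296465 [[-0.79654792 -0.60457168 -0.00211869]
 [-0.4491363   0.59409407 -0.66732963]
 [ 0.40470729 -0.53060845 -0.74475948]] [468.69252336 356.61476224 615.16967758]
```

View pics/top0.png

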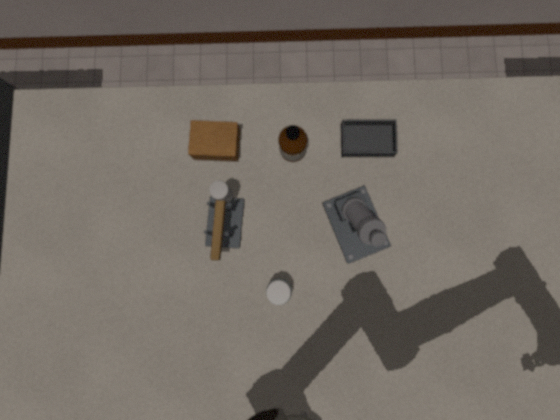

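View pics/side0.png

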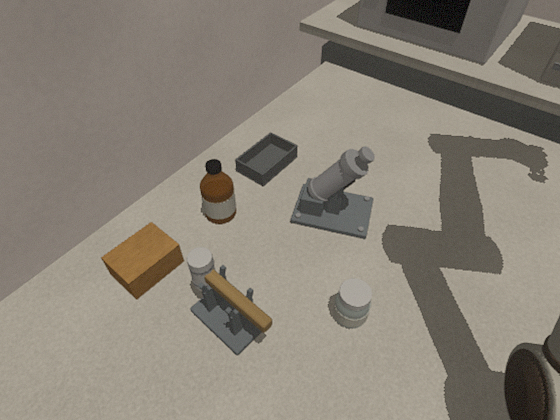

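The top view shows the mallet head at (219,190) with the handle running to (215,260). The holder is at (357,225), its pin at (378,238), and the jar at (278,292). Next I turn these into world positions.

```bash
cat > h.py <<'E'
import numpy as np,cv2
def cloud(g):
    z=np.asarray(g["range_z"],float);v,u=np.mgrid[:z.shape[0],:z.shape[1]]
    c=np.stack([(u-g["cx"])/g["fx"]*z,(v-g["cy"])/g["fy"]*z,z],-1)
    P=(c-g["t"])@np.asarray(g["R"]);P[z<=0]=np.nan
    return P
def rect(p):
    (c,s,a)=cv2.minAreaRect(p[:,:2].astype(np.float32));return np.round(c,1),np.round(s,1),round(a,1)
E
python3 - <<'E'
from h import *
for n in("top","side"):
    g=dict(np.load(f"pics/{n}0.npz"));P=cloud(g).reshape(-1,3);C=g["frame"].reshape(-1,3).astype(int)
    P0=P.copy();ok=~np.isnan(P[:,0]);P=P[ok];C=C[ok]
    print(n,"table z",np.median(P[(abs(P[:,2])<15),2]))
    if n=="top":
        im=cloud(g)
        for u,v in[(219,190),(217,222),(215,255),(378,238),(357,225),(278,292),(293,135),(214,138),(369,138)]:print(u,v,im[v,u].round(1))
        G=im[222,217];H=im[225,357];PT=im[238,378]
    x,y,z=P.T
    near=lambda c,r:np.hypot(x-c[0],y-c[1])<r
    wood=near(G,110)&(C[:,0]-C[:,2]>35)&(z>85)&(z<115)
    p=P[wood];print("wood",len(p),np.median(p[:,2]),np.percentile(p[:,2],[5,95]));q=p[abs(p[:,2]-np.percentile(p[:,2],70))<5];print(rect(q))
    hd=near(G,110)&(z>125)&(z<160);print("head top",rect(P[hd]),np.median(P[hd][:,2]))
    b=near(H,130)&(z>8)&(z<20);print("holder base",rect(P[b]),np.median(P[b][:,2]))
    b=near(G,90)&(z>7)&(z<17);print("rest base",rect(P[b]),np.median(P[b][:,2]))
    b=near(PT,60)&(z>165);print("pin",P[b].mean(0),P[b].max(0),P[b].min(0),len(P[b]))
    np.savez(f"pics/{n}_pin.npz",p=P[near(PT,70)&(z>120)])
E
```

```text
top table z 1.1577083657982876
219 190 [631.6 158.5 132.5]
217 222 [561.  168.1 105.1]
215 255 [484.9 173.  102. ]
378 238 [ 512.4 -185.3  191.2]
357 225 [ 544.3 -150.4  143.1]
278 292 [396.6  29.8  78.3]
293 135 [751.3 -12.9 150.7]
214 138 [776.8 185.3  61.4]
369 138 [ 783.3 -212.5    9.3]
wood 505 102.8834204501775 [100.18858448 105.78143648]
(array([543.2, 168.1]), array([ 21. , 136.2]), 85.2)
head top (array([633.1, 160.7]), array([41.4, 42.3]), 11.2) 131.05777917262347
holder base (array([ 557.8, -168.6]), array([170.1, 120.8]), 20.8) 15.0270242916263
rest base (array([570. , 167.9]), array([ 90.2, 129.5]), 84.5) 12.730190435080807
pin [ 529.18241042 -177.8850017   178.28524196] [ 559.13436544 -150.23956754  199.15940066] [ 496.10791122 -206.9139669   165.01528616] 538
side table z -0.10971934643997155
wood 1147 101.45967276011588 [ 90.84586165 103.41432153]
(array([543.4, 169.2]), array([ 21.5, 143.2]), 84.8)
head top (array([632.4, 160.6]), array([42.4, 42.2]), 35.6) 129.8117839488122
holder base (array([ 556.4, -167.7]), array([169.9, 122.4]), 21.2) 13.694551118900433
rest base (array([568.6, 167.6]), array([ 90.7, 129.9]), 84.4) 11.942179780194147
pin [ 525.21307767 -175.54453618  177.2744365 ] [ 557.00489639 -149.84199726  196.41111969] [ 494.98162313 -205.49562363  165.01040536] 479
```

```bash
J="python3 -m jog"
$J '[[[0.54,0.96,0.1],[0,0,-0.02],-1],[[0.54,0.96,0.1],[0,0,-0.02],-1],[[0.54,0.96,0.1],[0,0,-0.02],-1]]'
for i in 1 2 3 4 5 6 7; do $J '[[[0.54,0.96,0],[0,0,-0.02],-1],[[0.54,0.96,0],[0,0,-0.02],-1],[[0.54,0.96,0],[0,0,-0.02],-1]]'|tail -c 400; done
python3 - <<'E'
from bench import *
from h import *
from scipy.spatial.transform import Rotation as R
s=read_state();print(s["clock"],s["position"],s["joints"],R.from_quat(s["ee_rot"]).as_matrix().round(3))
g=get_image("wrist");cv2.imwrite("pics/w1.png",g["frame"][:,:,::-1]);np.savez("pics/w1.npz",**g)
P=cloud(g).reshape(-1,3);C=g["frame"].reshape(-1,3).astype(int);ok=~np.isnan(P[:,0]);P=P[ok];C=C[ok]
w=(C[:,0]-C[:,2]>35)&(abs(P[:,2]-102)<6)&(np.hypot(P[:,0]-560,P[:,1]-167)<110);print("wood",rect(P[w]),np.median(P[w][:,2]))
w=(abs(P[:,2]-130)<6)&(np.hypot(P[:,0]-632,P[:,1]-161)<40);print("head",rect(P[w]),np.median(P[w][:,2]) )
w=(abs(P[:,2]-12)<5)&(np.hypot(P[:,0]-569,P[:,1]-167)<90);print("base",rect(P[w]))
E
```

```text
clock: 0.4
position: [204.7, -507.6, 241.6]
ee_rot: [-0.101, 0.995, 0.0, 0.0]
contact_force: [0.2, -0.7, -0.1]
gripper_width: 85.7
grasp_force: 0.0
clock: 0.7
position: [258.7, -411.8, 241.3]
ee_rot: [-0.081, 0.997, 0.0, 0.0]
contact_force: [-0.1, -0.4, 0.7]
gripper_width: 85.1
grasp_force: 0.0
clock: 1.0
position: [313.0, -316.4, 241.4]
ee_rot: [-0.06, 0.998, 0.0, 0.0]
contact_force: [0.3, -0.5, -0.3]
gripper_width: 85.4
grasp_force: 0.0
clock: 1.3
position: [367.4, -220.7, 241.4]
ee_rot: [-0.039, 0.999, -0.0, 0.0]
contact_force: [-0.2, 0.4, 0.7]
gripper_width: 85.1
grasp_force: 0.0
clock: 1.6
position: [421.7, -124.8, 241.3]
ee_rot: [-0.018, 1.0, -0.0, 0.0]
contact_force: [-0.1, -1.1, -0.9]
gripper_width: 85.5
grasp_force: 0.0
clock: 1.9
position: [475.9, -28.9, 241.0]
ee_rot: [0.003, 1.0, -0.0, 0.0]
contact_force: [-0.7, -0.8, 0.4]
gripper_width: 85.1
grasp_force: 0.0
clock: 2.2
position: [530.0, 67.0, 240.5]
ee_rot: [0.025, 1.0, -0.0, 0.0]
contact_force: [-0.0, -0.6, 0.2]
gripper_width: 85.3
grasp_force: 0.0
clock: 2.5
position: [583.8, 162.9, 239.9]
ee_rot: [0.046, 0.999, -0.0, -0.0]
contact_force: [-0.2, -1.0, 1.1]
gripper_width: 85.4
grasp_force: 0.0
2.5 [583.75182724 162.93889254 239.89864841] [ 5.39111468e-01  3.47241896e-01 -2.70467103e-02  1.96078907e-04
 -1.19732733e+00 -2.20200176e+00] [[-0.996  0.092 -0.001]
 [ 0.092  0.996 -0.001]
 [ 0.001 -0.001 -1.   ]]
wood (array([546.2, 168.3]), array([ 21.5, 141.2]), 84.9) 101.92915784975277
head (array([635.3, 160.2]), array([42.5, 42.5]), 28.4) 130.05678041975779
base (array([573.2, 167.1]), array([ 90.3, 129.3]), 84.7)
```

```bash
python3 -m jog '[[[-0.02,0.02,-0.5],[0,0,0],-1],[[-0.02,0.02,-1],[0,0,0],-1],[[-0.02,0.02,-1],[0,0,0],-1]]'
python3 -m jog '[[[0,0,-0.3],[0,0,0],-1],[[0,0,-0.6],[0,0,0],-1],[[0,0,-0.68],[0,0,0],-1],[[0,0,-0.68],[0,0,0],-1]]'
python3 -m jog '[[[0,0,0],[0,0,0],1],[[0,0,0],[0,0,0],1],[[0,0,0],[0,0,0],1],[[0,0,0],[0,0,0],1],[[0,0,0],[0,0,0],1],[[0,0,0],[0,0,0],1],[[0,0,0],[0,0,0],1],[[0,0,0],[0,0,0],1],[[0,0,0],[0,0,0],1],[[0,0,0],[0,0,0],1]]'
```

```text
clock: 2.85
position: [574.4, 158.9, 134.3]
ee_rot: [0.048, 0.999, -0.004, -0.008]
contact_force: [-0.9, -0.7, -1.3]
gripper_width: 85.4
grasp_force: 0.0
clock: 3.25
position: [580.1, 162.2, 74.2]
ee_rot: [0.047, 0.999, -0.0, 0.0]
contact_force: [-0.2, 0.2, 0.3]
gripper_width: 85.6
grasp_force: 0.0
clock: 4.25
position: [580.4, 163.8, 74.4]
ee_rot: [0.046, 0.999, 0.0, 0.001]
contact_force: [-1.4, 2.1, 6.2]
gripper_width: 21.1
grasp_force: 59.7
```

```bash
python3 -m jog '[[[0,0,0.2],[0,0,0],1],[[0,0,0.5],[0,0,0],1],[[0,0,1],[0,0,0],1],[[0,0,1],[0,0,0],1]]'
cat >> h.py <<'E'
from scipy.spatial.transform import Rotation as R
yaw=np.deg2rad(21);th=np.deg2rad(35)
ex=np.array([np.cos(yaw),np.sin(yaw),0]);ey=np.array([-np.sin(yaw),np.cos(yaw),0]);a=-np.sin(th)*ex+np.cos(th)*np.array([0,0,1]);b=np.cross(ey,a) # b: in-plane, up +x
T0=np.array([580.4,163.8,74.4]);Q0=[0.046,0.999,0,0.001];H0=np.array([633.5,160.5,90])
m0=np.deg2rad(-5.2);M0=np.c_[[np.cos(m0),np.sin(m0),0],[-np.sin(m0),np.cos(m0),0],[0,0,1]]
PT=np.array([507.6,-187.1,188.])
E
python3 - <<'E'
from bench import *
from h import *
for n in("top","side"):
    p=np.load(f"pics/{n}_pin.npz")["p"];d=p-PT
    s=d@a;r=np.c_[d@b,d@ey];k=(abs(s)<8)&(np.hypot(*r.T)<30);print(n,"pin face h",np.percentile(s[k],[10,50,90]).round(1),end=" ")
    m=np.median(s[k]);k2=k&(abs(s-m)<3);print(k2.sum(),"centre(b,y)",cv2.minEnclosingCircle(r[k2].astype(np.float32)),r[k2].mean(0))
    k=(abs(s+32)<4);print(" collar h",np.median(s[k]),cv2.minEnclosingCircle(r[k].astype(np.float32)))
st=read_state();print(st["clock"],st["position"],st["ee_rot"],st["joints"],st["contact_force"],st["wrist_torque"])
Tm=st["position"]
for nm,h in(("b",b),("-y",-ey),("+y",ey)):
    M=np.c_[h,np.cross(a,h),a];Rot=M@M0.T
    T=PT+40*a-Rot@(H0-T0);print(nm,"T contact",T.round(1),"rotvec/120deg",(R.from_matrix(Rot).as_rotvec(degrees=True)/120).round(3),"shift from now",(T-Tm).round(1))
print("a",a.round(3))
g=get_image("wrist");cv2.imwrite("pics/w2.png",g["frame"][:,:,::-1])
E
```

```text
clock: 4.65
position: [583.2, 164.4, 179.7]
ee_rot: [0.046, 0.999, 0.002, 0.006]
contact_force: [1.1, 0.9, -2.4]
gripper_width: 21.4
grasp_force: 59.4
top pin face h [-3.9 -0.7  1. ] 172 centre(b,y) ((2.1256442070007324, -0.5911483764648438), 17.757450103759766) [2.71609783 0.05868282]
 collar h -31.837333295080658 ((1.8478492498397827, -0.452034056186676), 31.162153244018555)
side pin face h [-5.4 -1.6 -0.5] 142 centre(b,y) ((0.759713888168335, 0.05155478045344353), 17.430879592895508) [1.36335624 1.75784927]
 collar h -32.550194456876596 ((0.5848791599273682, 0.5311306715011597), 31.483863830566406)
4.65 [583.2297788  164.40936628 179.74436657] [0.04596447 0.99892335 0.00239973 0.00580129] [ 0.54288359  0.38628061 -0.12626664  0.0028347  -1.04593663 -2.20704841] [ 1.09616942  0.91266018 -2.38494308] [ 0.09419721 -0.21041749  0.01277992]
b T contact [ 454.4 -209.2  177.5] rotvec/120deg [ 0.04  -0.291  0.211] shift from now [-128.8 -373.6   -2.3]
-y T contact [ 474.3 -142.9  207.1] rotvec/120deg [ 0.245 -0.185 -0.514] shift from now [-108.9 -307.3   27.4]
+y T contact [ 514.8 -241.3  208.9] rotvec/120deg [-0.209 -0.276  0.933] shift from now [ -68.5 -405.7   29.1]
a [-0.535 -0.206  0.819]
```

View pics/w2.png

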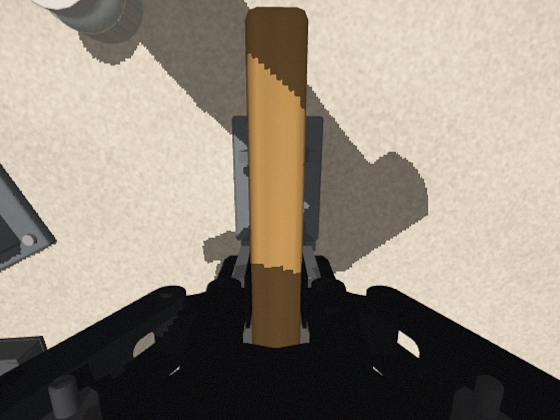

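```bash
python3 -m jog '[[[-0.44,-0.98,0.6],[0,0,0],1],[[-0.44,-0.98,0.6],[0,0,0],1],[[-0.44,-0.98,0.6],[0,0,0],1]]'
python3 -m jog '[[[-0.44,-0.98,0.2],[0.0133,-0.097,0.0703],1],[[-0.44,-0.98,0.2],[0.0133,-0.097,0.0703],1],[[-0.44,-0.98,0.2],[0.0133,-0.097,0.0703],1]]'
python3 -m jog '[[[-0.44,-0.98,0],[0.0133,-0.097,0.0703],1],[[-0.44,-0.98,0],[0.0133,-0.097,0.0703],1],[[-0.44,-0.98,0],[0.0133,-0.097,0.0703],1]]'
python3 -m jog '[[[-0.44,-0.98,0],[0.0133,-0.097,0.0703],1],[[-0.44,-0.98,0],[0.0133,-0.097,0.0703],1],[[-0.44,-0.98,0],[0.0133,-0.097,0.0703],1],[[-0.44,-0.98,0],[0.0133,-0.097,0.0703],1],[[-0.44,-0.98,0],[0.0133,-0.097,0.0703],1]]'
cat > chk.py <<'E'
import sys
from bench import *
from h import *
PT=PT+1.4*b-1*a
st=read_state();Rm=R.from_quat(st["ee_rot"]);Rot=(Rm*R.from_quat(Q0).inv()).as_matrix()
Mc=Rot@M0;Hc=st["position"]+Rot@(H0-T0);d=Hc-PT
print(st["clock"],st["position"].round(1),"joints",st["joints"].round(2),"F",st["contact_force"].round(1),"grip",st["gripper_width"].round(1))
Md=np.c_[b,np.cross(a,b),a]
print("head minus pin in (b,y,a):",(d@b).round(1),(d@ey).round(1),(d@a).round(1),"align err rotvec/120",(R.from_matrix(Md@Mc.T).as_rotvec(degrees=True)/120).round(4))
for n in("side","top"):
    g=get_image(n);cv2.imwrite(f"pics/{sys.argv[1]}_{n}.png",g["frame"][:,:,::-1]);np.savez(f"pics/{sys.argv[1]}_{n}.npz",**g)
    P=cloud(g).reshape(-1,3);C=g["frame"].reshape(-1,3).astype(int);ok=~np.isnan(P[:,0]);P=P[ok];C=C[ok]
    q=P-PT;s=q@a;r=np.hypot(q@b,q@ey)
    k=(s>-22)&(s<4)&(r<14);print(n,"pin top h",np.percentile(s[k],[50,80]).round(1) if k.sum() else None,k.sum())
    # mallet head: white points near predicted head
    e=P-Hc;k=(np.linalg.norm(e,axis=1)<55)&(C.max(1)-C.min(1)<25)&(C.mean(1)>90)
    if k.sum():
        L=e[k]@Mc;print("  head pts in mallet frame: n",k.sum(),"min",np.percentile(L,2,axis=0).round(1),"max",np.percentile(L,98,axis=0).round(1))
        t=L[:,2]>np.percentile(L[:,2],98)-6
        t=L[t];A=np.c_[t[:,:2],np.ones(len(t))];print("  top face plane slopes",np.linalg.lstsq(A,t[:,2],rcond=None)[0].round(3),len(t))
E
python3 chk.py a1
```

```text
clock: 5.0
position: [533.4, 62.7, 233.0]
ee_rot: [0.047, 0.999, -0.001, -0.002]
contact_force: [0.9, 0.2, -3.8]
gripper_width: 21.0
grasp_force: 59.8
clock: 5.3
position: [485.4, -36.5, 251.3]
ee_rot: [-0.025, 0.995, 0.018, 0.098]
contact_force: [0.8, 0.7, -3.5]
gripper_width: 20.6
grasp_force: 59.9
clock: 5.6
position: [443.7, -131.9, 250.6]
ee_rot: [-0.1, 0.974, 0.038, 0.198]
contact_force: [0.6, -0.1, -3.5]
gripper_width: 21.0
grasp_force: 60.4
clock: 6.1
position: [401.2, -232.8, 251.2]
ee_rot: [-0.168, 0.939, 0.054, 0.294]
contact_force: [0.4, -0.1, -4.1]
gripper_width: 21.3
grasp_force: 60.4Traceback (most recent call last):
  File "chk.py", line 7, in <module>
    print(st["clock"],st["position"].round(1),"joints",st["joints"].round(2),"F",st["contact_force"].round(1),"grip",st["gripper_width"].round(1))
                                                                                                                     ^^^^^^^^^^^^^^^^^^^^^^^^^
AttributeError: 'float' object has no attribute 'round'
```

```bash
sed -i 's/st\["gripper_width"\].round(1)/round(st["gripper_width"],1)/' chk.py; python3 chk.py a1
```

```text
6.1 [ 401.2 -232.8  251.2] joints [-0.52 -0.02 -0.37 -0.6  -0.9  -0.39] F [ 0.4 -0.1 -4.1] grip 21.3
head minus pin in (b,y,a): -6.6 -3.5 134.5 align err rotvec/120 [-0.0003 -0.0029  0.0053]
side pin top h [-0.5  0.3] 119
  head pts in mallet frame: n 914 min [-17.1 -11.3 -36. ] max [21.6 21.4 41.4]
  top face plane slopes [-3.0000e-02 -6.4000e-02  4.0502e+01] 234
top pin top h [0.6 1.6] 116
```

View pics/a1_side.png

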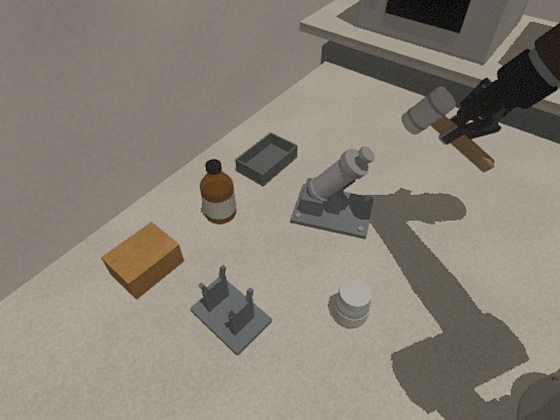

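The side view shows the mallet squarely held, with its face above the pin head at (366,155). I correct the small offset and fit the head as a cylinder.

```bash
python3 -m jog '[[[0.04,0.05,0.04],[0,-0.003,0.005],1],[[0.04,0.05,0.04],[0,-0.003,0.005],1],[[0.04,0.05,0.04],[0,-0.003,0.005],1]]'
cat >> chk.py <<'E'
    if k.sum()>100:
        from scipy.optimize import least_squares
        def f(p):
            X=R.from_rotvec([p[3],p[4],0]).apply(L-p[:3],inverse=True);qr=np.hypot(X[:,0],X[:,1])-22;qz=abs(X[:,2])-40
            return np.where((qr>0)&(qz>0),np.hypot(qr,qz),np.maximum(qr,qz))
        o=least_squares(f,np.zeros(5),loss="soft_l1",f_scale=1.5,x_scale=[1,1,1,.03,.03]);print("  cyl fit offs(mm)",o.x[:3].round(1),"tilt deg about x,y",np.rad2deg(o.x[3:]).round(1),"res",np.median(abs(f(o.x))).round(2))
E
python3 chk.py a2
```

```text
clock: 6.5
position: [408.2, -222.3, 257.3]
ee_rot: [-0.179, 0.936, 0.056, 0.298]
contact_force: [-0.2, -0.0, -3.5]
gripper_width: 21.0
grasp_force: 60.5
6.5 [ 408.2 -222.3  257.3] joints [-0.5  -0.02 -0.36 -0.6  -0.9  -0.39] F [-0.2 -0.  -3.5] grip 21.0
head minus pin in (b,y,a): 5.2 4.8 134.0 align err rotvec/120 [ 0.0004  0.0017 -0.0054]
side pin top h [-0.4  0.4] 117
  head pts in mallet frame: n 962 min [-16.  -11.  -36.2] max [21.7 21.7 41.4]
  top face plane slopes [-2.9000e-02 -7.6000e-02  4.0485e+01] 241
  cyl fit offs(mm) [ 0.3 -1.7  0.8] tilt deg about x,y [0.1 0.3] res 0.55
top pin top h [0.5 1.7] 110
```

```bash
python3 -m jog '[[[0,0,0],[0,0,0],1],[[0,0,0],[0,0,0],1],[[0,0,0],[0,0,0],1],[[0,0,0],[0,0,0],1]]' | head -2; python3 chk.py a3 | head -3
```

```text
clock: 7.0
position: [407.7, -223.8, 257.3]
7.0 [ 407.7 -223.8  257.3] joints [-0.5  -0.02 -0.36 -0.6  -0.9  -0.39] F [-0.3  0.2 -3.3] grip 21.4
head minus pin in (b,y,a): 4.3 3.4 134.6 align err rotvec/120 [ 0.0005  0.0017 -0.0037]
side pin top h [-0.4  0.3] 117
```

```bash
python3 -m jog '[[[-0.027,-0.031,-0.025],[0,0,0],1],[[-0.027,-0.031,-0.025],[0,0,0],1],[[-0.027,-0.031,-0.025],[0,0,0],1]]' | head -2
python3 -m jog '[[[0.268,0.103,-0.41],[0,0,0],1],[[0.535,0.206,-0.819],[0,0,0],1],[[0.562,0.216,-0.86],[0,0,0],1]]'
python3 -m jog '[[[-0.268,-0.103,0.41],[0,0,0],1],[[-0.535,-0.206,0.819],[0,0,0],1],[[-0.562,-0.216,0.86],[0,0,0],1],[[-0.562,-0.216,0.86],[0,0,0],1],[[-0.562,-0.216,0.86],[0,0,0],1]]'
python3 chk.py a4
```

```text
clock: 7.4
position: [404.8, -227.1, 254.6]
clock: 7.7
position: [462.1, -204.5, 165.6]
ee_rot: [-0.177, 0.937, 0.057, 0.296]
contact_force: [-5.9, 0.1, 2.9]
gripper_width: 21.1
grasp_force: 61.6
clock: 8.2
position: [404.3, -226.4, 254.1]
ee_rot: [-0.177, 0.937, 0.056, 0.298]
contact_force: [0.2, 0.4, -3.3]
gripper_width: 21.0
grasp_force: 61.0
8.2 [ 404.3 -226.4  254.1] joints [-0.51 -0.02 -0.36 -0.61 -0.9  -0.38] F [ 0.2  0.4 -3.3] grip 21.0
head minus pin in (b,y,a): -0.9 2.2 134.3 align err rotvec/120 [-0.0002  0.0012 -0.0037]
side pin top h [-12.7 -12. ] 95
  head pts in mallet frame: n 958 min [-16.5 -11.8 -35.7] max [21.7 21.4 41.4]
  top face plane slopes [-2.2000e-02 -7.4000e-02  4.0506e+01] 236
  cyl fit offs(mm) [ 0.2 -1.7  0.8] tilt deg about x,y [0.1 0.1] res 0.51
top pin top h [-11.8 -10.7] 114
```

```bash
python3 -m jog '[[[0.08,0.031,-0.123],[0,0,0],1],[[0.348,0.134,-0.532],[0,0,0],1],[[0.605,0.233,-0.925],[0,0,0],1],[[0.535,0.206,-0.819],[0,0,0],1],[[0.268,0.103,-0.41],[0,0,0],1],[[0,0,0],[0,0,0],1],[[0,0,0],[0,0,0],1],[[0,0,0],[0,0,0],1],[[0,0,0],[0,0,0],1]]'
python3 chk.py a5
```

```text
clock: 9.2
position: [403.9, -226.3, 255.0]
ee_rot: [-0.177, 0.936, 0.056, 0.298]
contact_force: [-0.1, 0.4, -3.9]
gripper_width: 20.8
grasp_force: 64.0
9.2 [ 403.9 -226.3  255. ] joints [-0.52 -0.02 -0.36 -0.61 -0.91 -0.38] F [-0.1  0.4 -3.9] grip 20.8
head minus pin in (b,y,a): -0.7 2.4 135.3 align err rotvec/120 [ 0.0002  0.0016 -0.0037]
side pin top h [-19.7 -18.9] 91
  head pts in mallet frame: n 945 min [-17.8  -9.4 -28.7] max [22.7 21.6 49.1]
  top face plane slopes [ 3.500e-02 -7.200e-02  4.755e+01] 204
  cyl fit offs(mm) [-0.4 -1.7  7.8] tilt deg about x,y [-0.2 -5.9] res 0.57
top pin top h [-18.5 -17.7] 105
```

Run:
```python
from h import *
PT=PT+1.4*b-1*a
for k in("a1","a4","a5"):
  for n in("side","top"):
    P=cloud(dict(np.load(f"pics/{k}_{n}.npz"))).reshape(-1,3);P=P[~np.isnan(P[:,0])];q=P-PT;s=q@a;r=np.hypot(q@b,q@ey)
    top=(r<13)&(s>-24)&(s<4);col=(r>21)&(r<28)&(abs(s+31)<4)
    print(k,n,np.median(s[top]).round(2),np.median(s[col]).round(2),"gap",(np.median(s[top])-np.median(s[col])).round(2),top.sum(),col.sum())
g=cv2.imread("pics/a5_side.png");cv2.imwrite("pics/a5c.png",cv2.resize(g[80:220,280:480],None,fx=4,fy=4,interpolation=cv2.INTER_CUBIC))
```

```text
a1 side -0.61 -31.51 gap 30.89 103 140
a1 top 0.67 -30.65 gap 31.32 101 142
a4 side -12.55 -31.69 gap 19.14 83 120
a4 top -11.74 -30.74 gap 19.0 97 153
a5 side -19.73 -31.31 gap 11.59 79 123
a5 top -18.54 -30.63 gap 12.08 93 168
```

View pics/a5c.png

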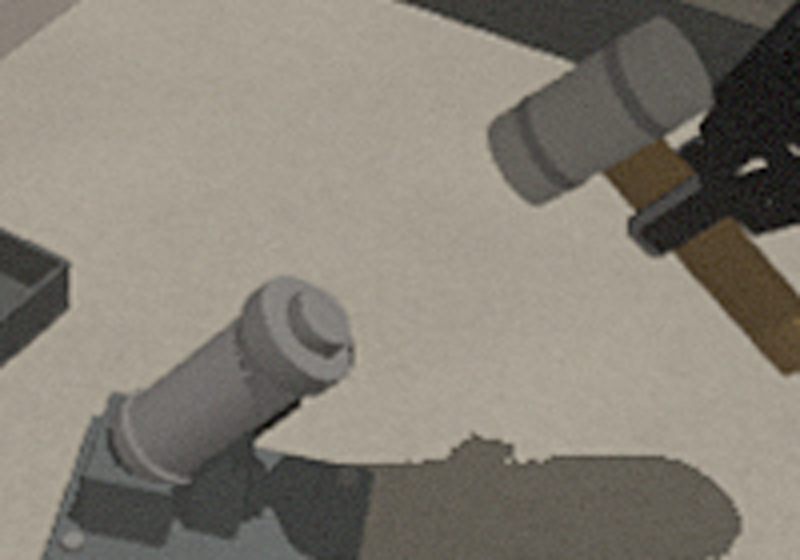

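The close-up shows the pin head seated on the collar, with a measured gap of 12 mm. It also shows that the hard stop tilted the mallet about 6° in the grip. I compute the return with that compensated.

```bash
cat > ret.py <<'E'
from bench import *
from h import *
st=read_state();Rc=R.from_quat(st["ee_rot"]);R0=R.from_quat(Q0)
Mt=R0.inv().as_matrix()@M0@R.from_euler("y",-6,degrees=True).as_matrix()
ht=R0.inv().apply(H0-T0+M0@[-.5,0,7.])
Rt=R.from_matrix(M0@Mt.T);Tt=H0-Rt.apply(ht)
print("now",st["clock"],st["position"].round(1),"release T",Tt.round(1),"delta",(Tt-st["position"]).round(1),"rotvec/120",((Rt*Rc.inv()).as_rotvec(degrees=True)/120).round(4),"F",st["contact_force"].round(1))
E
python3 ret.py
```

```text
now 9.3 [ 404.3 -226.3  254. ] release T [578.8 163.9  73. ] delta [ 174.5  390.2 -180.9] rotvec/120 [-0.0488  0.342  -0.2127] F [ 0.6  0.8 -4.1]
```

```bash
python3 -m jog '[[[0.436,0.975,0],[-0.0122,0.0855,-0.0532],1],[[0.436,0.975,0],[-0.0122,0.0855,-0.0532],1],[[0.436,0.975,0],[-0.0122,0.0855,-0.0532],1]]' | head -2
python3 -m jog '[[[0.436,0.975,0],[-0.0122,0.0855,-0.0532],1],[[0.436,0.975,0],[-0.0122,0.0855,-0.0532],1],[[0.436,0.975,0],[-0.0122,0.0855,-0.0532],1]]' | head -2
python3 -m jog '[[[0.436,0.975,0],[-0.0122,0.0855,-0.0532],1],[[0.436,0.975,0],[-0.0122,0.0855,-0.0532],1],[[0.436,0.975,0],[-0.0122,0.0855,-0.0532],1]]' | head -2
python3 -m jog '[[[0.436,0.975,-0.7],[-0.0122,0.0855,-0.0532],1],[[0.436,0.975,-0.7],[-0.0122,0.0855,-0.0532],1],[[0.436,0.975,-0.7],[-0.0122,0.0855,-0.0532],1],[[0.436,0.975,-0.7],[-0.0122,0.0855,-0.0532],1],[[0.436,0.975,-0.7],[-0.0122,0.0855,-0.0532],1],[[0.436,0.975,-0.7],[-0.0122,0.0855,-0.0532],1],[[0.436,0.975,-0.7],[-0.0122,0.0855,-0.0532],1]]'
python3 ret.py
cat > mal.py <<'E'
# mallet pose from the side/top cameras
import sys
from bench import *
from h import *
for n in("side","top"):
    g=get_image(n);cv2.imwrite(f"pics/{sys.argv[1]}_{n}.png",g["frame"][:,:,::-1])
    P=cloud(g).reshape(-1,3);C=g["frame"].reshape(-1,3).astype(int);ok=~np.isnan(P[:,0]);P=P[ok];C=C[ok]
    w=(C[:,0]-C[:,2]>35)&(P[:,2]>85)&(np.hypot(P[:,0]-555,P[:,1]-167)<110)
    q=P[w]
    if len(q)<40: print(n,"few");continue
    c=q.mean(0);d=np.linalg.svd(q-c,full_matrices=False)[2][0];d*=np.sign(d[0])
    print(n,len(q),"handle mean",c.round(1),"yaw",np.rad2deg(np.arctan2(d[1],d[0])).round(1),"pitch up",np.rad2deg(np.arcsin(d[2])).round(1),"end x",np.percentile(q[:,0],2).round(1))
    w=(np.hypot(P[:,0]-632,P[:,1]-161)<45)&(P[:,2]>float(sys.argv[2]))
    if w.sum(): print("   head top",rect(P[w]),np.percentile(P[w][:,2],[10,50,90]).round(1))
E
python3 mal.py r1 190
```

```text
clock: 9.6
position: [438.8, -149.6, 252.0]
clock: 9.9
position: [483.1, -50.1, 252.2]
clock: 10.2
position: [529.1, 50.7, 251.0]
clock: 10.9
position: [569.4, 141.9, 184.1]
ee_rot: [0.043, 0.998, 0.005, -0.046]
contact_force: [-0.5, 0.2, -3.6]
gripper_width: 20.6
grasp_force: 63.6
now 10.9 [569.4 141.9 184.1] release T [578.8 163.9  73. ] delta [   9.4   22.  -111. ] rotvec/120 [-0.0024  0.0052 -0.003 ] F [-0.5  0.2 -3.6]
side 1174 handle mean [514.8 149.5 211.1] yaw -6.3 pitch up 8.3 end x 463.7
   head top (array([609.4, 153.5]), array([44.9, 68. ]), 39.3) [242.1 534.2 542.4]
top 302 handle mean [537.2 141.1 236.9] yaw -20.9 pitch up 71.4 end x 499.5
   head top (array([612.8, 150.6]), array([46.7, 81.2]), 39.2) [530.  539.8 543.9]
```

View pics/r1_side.png

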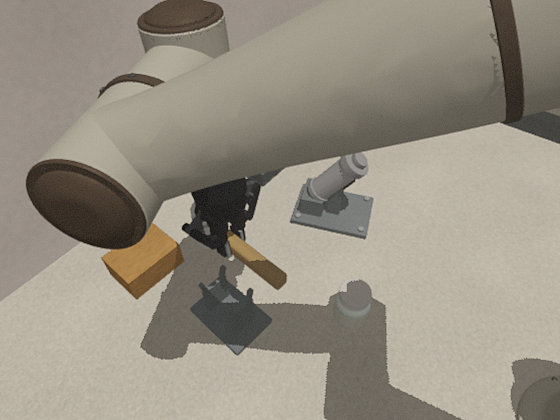

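```bash
cat > wr.py <<'E'
import sys
from bench import *
from h import *
g=get_image("wrist");cv2.imwrite(f"pics/{sys.argv[1]}_w.png",g["frame"][:,:,::-1]);P=cloud(g)
C=g["frame"].astype(int);m=(C[...,0]-C[...,2]>30)&~np.isnan(P[...,0])&(P[...,2]>85)
q=P[m]
for it in range(5):
    c=q.mean(0);n=np.linalg.svd(q-c,full_matrices=False)[2];k=abs((q-c)@n[2])<max(2,8-2*it);q=q[k]
d=n[0]*np.sign(n[0][0]);print("handle top: n",len(q),"mean",c.round(1),"yaw",np.rad2deg(np.arctan2(d[1],d[0])).round(1),"pitch up",np.rad2deg(np.arcsin(d[2])).round(1),"normal",n[2].round(3),"tail",(q[np.argsort((q-c)@d)[:30]].mean(0)).round(1))
E
python3 wr.py r1; python3 ret.py
```

```text
handle top: n 16808 mean [526.7 145.4 212.3] yaw -5.0 pitch up 0.6 normal [-0.011 -0.     1.   ] tail [466.8 150.2 210.4]
now 11.05 [569.4 142.  184.1] release T [578.8 163.9  73. ] delta [   9.4   21.9 -111. ] rotvec/120 [-0.0024  0.0052 -0.0029] F [ 1.   0.  -3.3]
```

```bash
python3 -m jog '[[[0.094,0.23,-0.3],[0,0.003,-0.002],1],[[0.094,0.23,-0.3],[0,0.003,-0.002],1],[[0.094,0.23,-0.3],[0,0.003,-0.002],1],[[0.094,0.23,-0.3],[0,0.003,-0.002],1],[[0.094,0.23,-0.3],[0,0.003,-0.002],1],[[0.094,0.23,-0.3],[0,0.003,-0.002],1]]'
python3 wr.py r2; python3 ret.py
```

```text
clock: 11.65
position: [579.1, 165.3, 154.0]
ee_rot: [0.045, 0.998, 0.005, -0.049]
contact_force: [0.4, -0.1, -3.8]
gripper_width: 20.7
grasp_force: 63.6
handle top: n 16803 mean [536.5 168.9 182.5] yaw -5.1 pitch up 0.2 normal [-0.004 -0.001  1.   ] tail [476.7 174.3 181.1]
now 11.7 [579.  165.3 153.9] release T [578.8 163.9  73. ] delta [ -0.2  -1.4 -80.8] rotvec/120 [-0.0023  0.0021 -0.0012] F [-0.7  0.5 -3.3]
```

```bash
python3 -m jog '[[[0,0,-0.3],[0,0,0],1],[[0,0,-0.55],[0,0,0],1],[[0,0,-0.68],[0,0,0],1],[[0,0,-0.75],[0,0,0],1],[[0,0,-0.79],[0,0,0],1],[[0,0,-0.8],[0,0,0],1],[[0,0,-0.8],[0,0,0],1],[[0,0,-0.8],[0,0,0],1]]'
python3 wr.py r3; python3 mal.py r3 122
```

```text
clock: 12.5
position: [579.4, 165.8, 74.0]
ee_rot: [0.044, 0.998, 0.005, -0.049]
contact_force: [0.1, 0.7, -3.5]
gripper_width: 21.0
grasp_force: 63.7
handle top: n 16832 mean [536.9 169.4 102.4] yaw -5.2 pitch up 0.3 normal [ 0.005  0.    -1.   ] tail [477.  174.8 100.8]
side 924 handle mean [525.3 172.9 100.7] yaw -6.7 pitch up 1.5 end x 473.6
   head top (array([618.9, 161.1]), array([70.8, 71.6]), 43.7) [420.4 430.6 433.2]
top 139 handle mean [555.6 164.6 123.8] yaw -15.5 pitch up 72.3 end x 509.6
   head top (array([619.6, 161.5]), array([70.4, 72.7]), 39.5) [418.7 429.6 433.8]
```

```bash
python3 -m jog '[[[0,0,-0.005],[0,0,0],1],[[0,0,-0.005],[0,0,0],-0.2],[[0,0,-0.005],[0,0,0],-0.5],[[0,0,-0.005],[0,0,0],-1],[[0,0,-0.005],[0,0,0],-1],[[0,0,-0.005],[0,0,0],-1],[[0,0,-0.005],[0,0,0],-1],[[0,0,-0.005],[0,0,0],-1],[[0,0,-0.005],[0,0,0],-1],[[0,0,-0.005],[0,0,0],-1]]'
python3 -m jog '[[[0,0,0.15],[0,0,0],-1],[[0,0,0.5],[0,0,0],-1],[[0,0,1],[0,0,0],-1],[[0,0,1],[0,0,0],-1]]'
python3 -m jog '[[[-0.5,-0.5,0.7],[0,0,0],-1],[[-0.8,-0.8,1],[0,0,0],-1],[[-1,-1,1],[0,0,0],-1],[[-1,-1,1],[0,0,0],-1]]'
python3 -m jog '[[[-0.5,-0.5,0],[0,0,0],-1],[[-0.8,-0.8,0],[0,0,0],-1],[[-1,-1,0],[0,0,0],-1],[[-1,-1,0],[0,0,0],-1],[[-1,-1,0],[0,0,0],-1],[[-1,-1,0],[0,0,0],-1]]'
python3 mal.py r4 122;python3 chk.py r5|grep pin
```

```text
clock: 13.65
position: [578.9, 165.5, 72.5]
ee_rot: [0.044, 0.998, 0.004, -0.05]
contact_force: [0.2, -0.2, 0.6]
gripper_width: 85.3
grasp_force: 0.0
clock: 14.05
position: [583.1, 166.8, 180.4]
ee_rot: [0.044, 0.998, 0.007, -0.043]
contact_force: [0.3, -0.3, 0.4]
gripper_width: 85.4
grasp_force: 0.0
clock: 14.45
position: [477.5, 63.9, 275.2]
ee_rot: [0.045, 0.998, 0.005, -0.048]
contact_force: [1.3, 0.6, -0.3]
gripper_width: 85.6
grasp_force: 0.0
clock: 15.05
position: [379.5, -34.1, 272.7]
ee_rot: [0.044, 0.998, 0.005, -0.049]
contact_force: [-0.3, -0.3, 0.4]
gripper_width: 85.8
grasp_force: 0.0
side 1205 handle mean [538.4 171.7 100. ] yaw -5.1 pitch up 0.2 end x 473.6
   head top (array([631.9, 161.1]), array([42.6, 43.3]), 47.8) [126.9 129.7 130.9]
top 516 handle mean [543.7 168.2 102.8] yaw -5.2 pitch up -0.1 end x 478.1
   head top (array([633.6, 160.5]), array([43.1, 41.7]), 27.7) [128.2 130.8 133.1]
head minus pin in (b,y,a): 40.6 166.3 87.0 align err rotvec/120 [ 0.0458 -0.3402  0.2066]
side pin top h [-19.5 -18.7] 92
top pin top h [-18.7 -17.8] 110
```

View pics/r4_side.png

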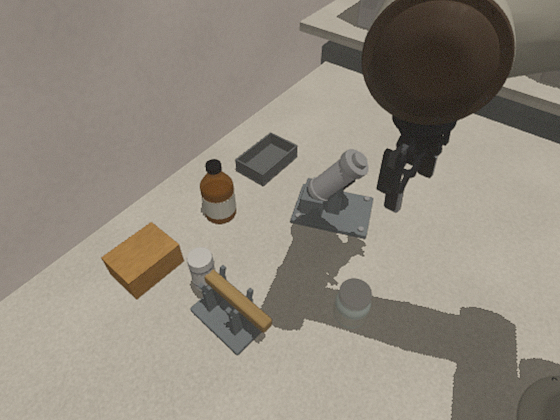

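The side view shows the mallet lying level across both forks, within about 1 mm of where it began. The pin head is on the collar, the other objects have not moved, and the hand is clear of everything.

```bash
python3 -c "from bench import *;print(job_done())"
```

```text
the job is handed in; nothing more can be done
None
```

I drove the locking pin home with two brisk blows (its head now measures flush on the collar), laid the mallet back across both forks within about 1 mm of where it lay, and handed the job in at about 15 s with the hand clear.

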